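# Tip out the ball box at the sorting stand

## Robot

A 7-joint arm with a two-finger parallel gripper is mounted at the origin on the work surface. World frame = base frame: x ahead of the robot, y to its left, z up, the work surface at z = 0. Lengths are in m, angles in rad, forces in N, time in s.
With the tool pointing down it reaches from about 0.375 to 0.925 m from the base axis. Payload 3.1 kg.
Tool frame: the origin (TCP) lies between the finger pads; the fingertips stand 14 mm ahead of it and the grasp point (between the pads) lies 5 mm behind it (r.finger_overhang is the distance from the TCP to the fingertips, in m); z points along the fingers, y is the line along which they close (so a half turn about z gives the same grasp; the last joint's range is limited). The gripper opens to 85 mm and grips with 20 to 120 N. Pads are 22 mm wide; open, the fingers measure 114 mm over their backs; the gripper's body (76 mm by 85 mm) begins 54 mm behind the grasp point. The pads swing forward as they close: fully open they stand 13 mm farther back than shut.
Start: joints at [-1.215, 0.383, 0.044, 1.598, -0.018, 1.161, -0.05], TCP at [0.285, 0.584, 0.245] pointing down, gripper open.
Joint ranges: [-2.61, 2.61], [-0.41, 2.15], [-1.48, 1.57], [0, 2.5], [-1.57, 4.71], [0.05, 1.97], [-2.85, 2.85]. Speed limits (rad/s): [2.79, 2.79, 3.14, 3.14, 3.14, 3.14, 3.14].

## Interface

Orientations are given as [roll, pitch, yaw] about the fixed x, y, z axes, in that order (R = Rz(yaw) Ry(pitch) Rx(roll)).
In Python, from rig import read_state, eyes, ticket, r gives the robot as it stands.
- The arm moves only by the shell command python3 -m pendant 'ROWS'. ROWS is JSON, a list of rows, each an object with "jaw": the finger opening in mm, from 0 to 85.4; "linear": the shift along the tool's x, y, z in mm, a list of three; "angular": the turn, a rotation vector about the tool's x, y, z in rad, a list of three. A call has 1 to 5 rows; each row shifts and turns the commanded pose from where the row before left it, along the tool's axes as they then stand; what a row does not reach is not made up. A row lasts 1/8 s, in which the tool goes at most 62.5 mm and 10.7 degrees, less where a joint would pass 70% of its speed; a pose out of reach is approached as far as the arm can. A call is refused whole if a number of a shift passes 62.5 or a number of a turn 0.188, either way. A call with a gripper value outside its range is refused whole. The fingers move at their own pace and stop on an object; the grip force is fixed at half the most. Time passes only in rows, so rows that do not move let the fingers close. It gives the time, the measured TCP pose, the force, the opening and the grip force at its end, in the units of the state.
- read_state(): the state, without advancing time (a new reading comes with each control period).
- eyes.grab_frame(name): name is "scene" or "top" or "wrist"; returns a dict with "color" (480x640x3 uint8, red, green, blue), "K" (3x3 intrinsics, pixels), "view" (4x4, takes a point from world to camera coordinates). Camera axes: x right, y up, looking along -z (the intrinsics and any distortion apply to the point x, -y, -z); pixel columns grow to the right and rows downward; lengths in m; the calibration is good to about 2 mm. The wrist camera is an equidistant fisheye: a pixel r from the principal point sees the ray r / f radians off the axis. A picture is of the moment at which its call begins. There is no depth.
- ticket.hand_in(): hands the job in; it is judged then, once.
Trained networks look in the newest picture that a camera, given by its name, has taken for a name from the list of things; names that differ only in an ending like _2 or _b are one class to them, and where a whole thing is asked for, a point or a joint stands for the part that bears it (a point fixed in the world has none). Each returns a list of dicts, best first, with "score" (0 to 1); they miss things now and then, are a little off and sometimes report something else, mostly with a low value. They report only what shows in the picture. A call takes as long as a camera call. They do not tell look-alikes from the thing itself.
- eyes.search_frame(camera, label): "extent" ([centre column, centre row, width, height] in pixels, round what is visible of it).
- eyes.place_of(camera, label): "centre" ([row, column] in pixels: a listed point, or the origin of a listed thing).
The state is a dict: "t": time; "q": joint angles; "dq": joint speeds; "joint_efforts": joint torques, N m; "tcp_pos": TCP position; "tool_rot": TCP orientation; "ft_force": force on the tool from outside, world axes, zero at the start; "torque": the same for the moment, N m; "opening": finger opening in m; "gripper_force": force on a finger pad.
Only numpy, scipy, OpenCV 4.12 (cv2) and the standard library are available. Lean on these libraries where they do the work, as an engineer would, in place of code of your own. Each camera call takes 0.05 s, during which the arm holds its last target. There are 200 camera calls.

## Task

Two open wooden boxes stand on the tipping stand. Tip the taller one, which holds the steel balls, over the stand's steel edge stop so that it tips onto its side and both balls end up out of the box in the metal sorting tray. Leave the low box beside it standing where it is.

Things in the scene. Friction and masses are not known exactly. Their poses are not given: they have to be found in the camera images.
- tall_box: loose open-topped wooden box, the taller one, two steel balls inside: 60 (x) by 80 (y) by 100 mm high, walls and floor 5 mm, 0.2 to 0.35 kg plus balls. Origin: centre of its underside; z to its mouth, x towards the tray, square to the stop within 4 degrees. Far face 3 to 20 mm short of the stop. Pushed level near its top (2 N) its foot meets the stop and it tips; past 50 degrees it falls on by itself.
- low_box: loose open-topped wooden box, the lower one, brass bars inside, to be left alone: 60 mm (its x) by 100 mm (its y) by 50 mm high. Origin: centre of its underside. It stands upright on the platform in the other place along the stop, some 70 mm clear of the tall box.
- stand: fixed stand. Origin: bench level, on the stop's face towards the boxes, mid-length; x points level across the stop to the tray, y along the stop, z up. Plywood platform: x -115 to 0 mm, 340 mm along y, top 40 mm above the bench, boxes on it. Steel stop: x 0 to 6 mm, top 45 mm above the bench (5 mm proud). Aluminium tray: x 6 to 176 mm, 340 mm along y, floor 4 mm and rim 30 mm above the bench.
- ball1: loose steel ball, 22 mm diameter, 44 g; starts in the bottom of the tall box. The origin is the ball's centre.
- ball2: loose steel ball, 22 mm diameter, 44 g; starts in the bottom of the tall box. The origin is the ball's centre.
Not all that is in view belongs to the job. What is shaped like the tall_box but blue or green is not meant.

How it is judged:
By the outcome, as a careful person would: the job done as asked, in the order asked, and still so for the second after the job is handed in, with the robot touching nothing.
It also fails if it takes over 32 s, if anything falls off the work surface, if the arm or the gripper's body presses on something with over 40 N, if the wrist force passes 120 N, or if a joint passes its speed limit or range.

## Working session

There is one attempt and no reset: what is moved stays moved. The work goes in short steps, Python scripts to look and compute and a shell command to move; the robot and the scene stay as the last step left them, time stands still between calls to the robot, and variables do not carry over. Pictures are saved under pics/ and viewed, at most 10 in all, crops included, and the job is handed in when it is done.

```bash
mkdir -p pics; ls; python3 - <<'E'
from rig import read_state, eyes, ticket, r
import cv2
s=read_state();print(s['t'],s['tcp_pos'],s['tool_rot'],s['opening'])
for c in ['scene','top']:
    f=eyes.grab_frame(c);cv2.imwrite(f'pics/{c}0.png',f['color'][:,:,::-1]);print(c,f['K'],f['view'])
    for l in ['tall_box','low_box','stand','ball1']:
        print(l,[(d['extent'],d['score']) for d in eyes.search_frame(c,l)],[(d['centre'],d['score']) for d in eyes.place_of(c,l)])
print(read_state()['t'])
E
```

```text
pics
0.0 [0.28453827 0.58340083 0.24386888] [-3.13893397e+00  1.13127759e-04  2.68787254e+00] 0.08530999110769587
scene [[550.77869858   0.         321.77294554]
 [  0.         550.77869858 246.69700755]
 [  0.           0.           1.        ]] [[ 0.69860815  0.71548901 -0.00470388 -0.3775545 ]
 [-0.62157844  0.61014317  0.49128968  0.26039413]
 [ 0.35438241 -0.34029515  0.87098354 -0.90252568]
 [ 0.          0.          0.          1.        ]]
tall_box [([264.8, 407.7, 103.5, 123.2], 0.94), ([301.4, 175.1, 71.9, 99.1], 0.8)] [([420.7, 271.9], 0.89), ([264.4, 204.4], 0.69), ([199.0, 306.5], 0.6)]
low_box [([360.2, 294.8, 91.9, 103.1], 0.72)] [([307.9, 362.6], 0.56)]
stand [([364.2, 352.6, 387.0, 254.8], 0.59)] [([390.0, 347.0], 0.86)]
ball1 [([278.1, 402.8, 16.4, 22.7], 0.87), ([263.6, 436.1, 18.1, 21.7], 0.68)] [([402.2, 278.5], 0.79), ([434.2, 263.5], 0.62)]
top [[472.65828689   0.         323.57178784]
 [  0.         472.65828689 238.12982239]
 [  0.           0.           1.        ]] [[ 0.00774655 -0.99969541  0.02343261  0.02736052]
 [ 0.98701323  0.01140411  0.16023369 -0.51408574]
 [-0.16045211  0.02188704  0.98680093 -0.6432986 ]
 [ 0.          0.          0.          1.        ]]
tall_box [([405.5, 331.9, 79.3, 70.5], 0.85), ([274.5, 313.1, 70.8, 62.4], 0.57), ([457.5, 159.9, 86.3, 77.0], 0.56)] [([310.6, 280.2], 0.95), ([327.1, 394.1], 0.92), ([173.0, 442.4], 0.59)]
low_box [([331.9, 185.4, 78.3, 57.9], 0.7)] [([191.5, 329.9], 0.86)]
stand [([381.7, 145.2, 253.8, 214.1], 0.93)] [([165.0, 376.6], 0.67)]
ball1 [([462.8, 164.6, 15.9, 11.9], 0.75)] [([164.3, 462.0], 0.74)]
0.9
```

View pics/scene0.png

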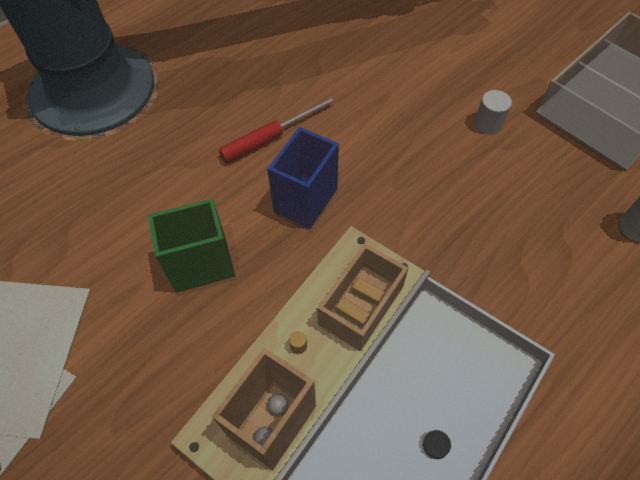

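View pics/top0.png

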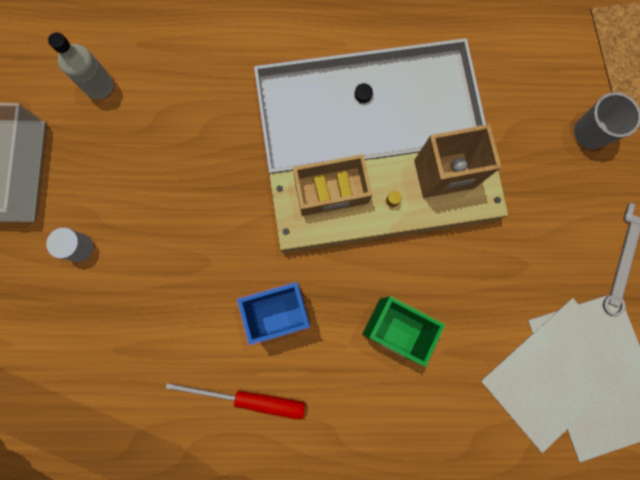

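Candidates for tall_box: the wooden one at top (457,160) / scene (265,408), the blue one at top (274,313), and the green one at top (405,332). The wooden one is the one meant: it stands on the stand and holds the two steel balls. I'll confirm that with an enlarged crop.

```bash
python3 - <<'E'
import cv2, numpy as np
t=cv2.imread('pics/top0.png')[115:255,380:520];s=cv2.imread('pics/scene0.png')[340:480,200:340]
a=[cv2.resize(x,(400,400)if 0 else (396,396),interpolation=cv2.INTER_CUBIC) for x in (t,s)]
a=[cv2.convertScaleAbs(x,alpha=1.5) for x in a]
cv2.imwrite('pics/crop.png',np.hstack(a))
E
```

```text
(no output)
```

View pics/crop.png

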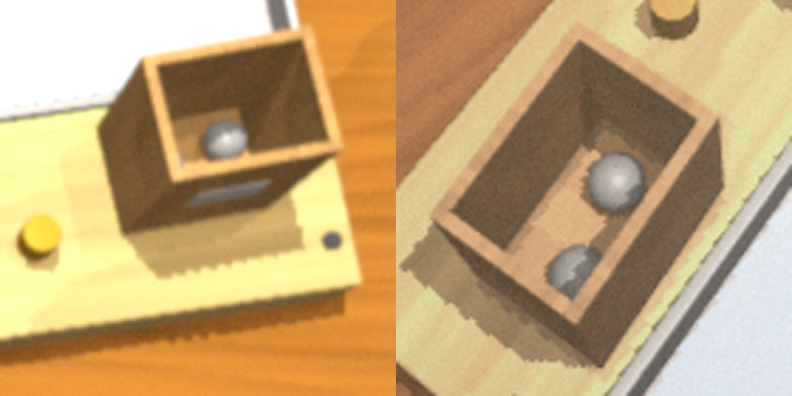

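The crop confirms it: the wooden box at top (457,160) / scene (265,408) has the two steel balls at its bottom.

```bash
cat > h.py <<'E'
from rig import read_state, eyes, ticket, r
import numpy as np
from scipy.spatial.transform import Rotation as R
def unproj(f,uv,z):
    K,V=f['K'],f['view'];Rm,t=V[:3,:3],V[:3,3];c=-Rm.T@t
    out=[]
    for u,v in uv:
        d=Rm.T@np.array([(u-K[0,2])/K[0,0],-(v-K[1,2])/K[1,1],-1]);out.append(c+d*(z-c[2])/d[2])
    return np.array(out)
E
python3 - <<'E'
from h import *
np.set_printoptions(precision=4,suppress=True)
T=eyes.grab_frame('top');S=eyes.grab_frame('scene')
m1=unproj(T,[(431.6,136.2),(489.2,125.6),(500.2,168),(441.9,178.6)],.14)
m2=unproj(S,[(264.3,348.5),(314.5,380.7),(263.3,453.8),(213.1,416)],.14)
for m in (m1,m2): print(m[:,:2],m.mean(0),[np.linalg.norm(m[i]-m[i-1]) for i in range(4)])
p=unproj(T,[(281,249),(506,215)],.04);q=unproj(T,[(255,67),(466,41)],.03)
for a in(p,q):d=a[0]-a[1];print(a,np.linalg.norm(d),np.arctan2(d[1],d[0])-np.pi/2)
l=unproj(T,[(294,169),(366,157),(371,202),(301,213)],.09);print(l)
k=unproj(T,[(394,198)],.055);print(k)
s=read_state();Rt=R.from_euler('xyz',s['tool_rot']).as_matrix();print(s['tcp_pos'],Rt)
E
```

```text
[[ 0.6324 -0.1037]
 [ 0.6481 -0.1792]
 [ 0.5911 -0.1906]
 [ 0.576  -0.1152]] [ 0.6119 -0.1472  0.14  ] [np.float64(0.05749013110336178), np.float64(0.0771813861415142), np.float64(0.05805035973470592), np.float64(0.076947835285833)]
[[ 0.5777 -0.1138]
 [ 0.6347 -0.1008]
 [ 0.6501 -0.1788]
 [ 0.5932 -0.19  ]] [ 0.6139 -0.1458  0.14  ] [np.float64(0.07781890962202859), np.float64(0.05853977347033935), np.float64(0.0795153558533891), np.float64(0.05805987678417277)]
[[ 0.4974  0.0936  0.04  ]
 [ 0.5517 -0.2367  0.04  ]] 0.33471864600652873 0.1628868160628718
[[ 0.7845  0.141   0.03  ]
 [ 0.836  -0.1921  0.03  ]] 0.33711485855634177 0.15326418320309565
[[ 0.6016  0.0748  0.09  ]
 [ 0.6204 -0.0245  0.09  ]
 [ 0.5565 -0.0309  0.09  ]
 [ 0.54    0.0642  0.09  ]]
[[ 0.5714 -0.0686  0.055 ]]
[0.2849 0.5842 0.2453] [[-0.8988  0.4384 -0.    ]
 [ 0.4384  0.8988 -0.    ]
 [ 0.     -0.     -1.    ]]
```

```bash
python3 -m pendant '[{"jaw":0,"linear":[-37,-37,0],"angular":[0,0,0]},{"jaw":0,"linear":[-37,-37,0],"angular":[0,0,0]},{"jaw":0,"linear":[-37,-37,0],"angular":[0,0,0]},{"jaw":0,"linear":[-37,-37,0],"angular":[0,0,0]},{"jaw":0,"linear":[-37,-37,0],"angular":[0,0,0]}]'
python3 -m pendant '[{"jaw":0,"linear":[-37,-37,0],"angular":[0,0,0]},{"jaw":0,"linear":[-37,-37,0],"angular":[0,0,0]},{"jaw":0,"linear":[-37,-37,0],"angular":[0,0,0]},{"jaw":0,"linear":[-37,-37,0],"angular":[0,0,0]},{"jaw":0,"linear":[-37,-37,0],"angular":[0,0,0]}]'
```

```text
t: 1.62
tcp_pos: [0.3707, 0.3352, 0.2456]
tool_rot: [3.141, 0.0, 2.688]
ft_force: [0.3, 0.2, 0.7]
opening: 0.0
gripper_force: 0.0
t: 2.25
tcp_pos: [0.4558, 0.0879, 0.2457]
tool_rot: [3.14, 0.001, 2.688]
ft_force: [0.9, -0.4, -0.1]
opening: 0.0001
gripper_force: 0.0
```

```bash
python3 -m pendant '[{"jaw":0,"linear":[-37,-37,0],"angular":[0,0,0]},{"jaw":0,"linear":[-37,-37,0],"angular":[0,0,0]},{"jaw":0,"linear":[-37,-37,0],"angular":[0,0,0]},{"jaw":0,"linear":[-37,-37,0],"angular":[0,0,0]},{"jaw":0,"linear":[-37,-37,0],"angular":[0,0,0]}]'
python3 -m pendant '[{"jaw":0,"linear":[0,0,0],"angular":[0,0,-0.153]},{"jaw":0,"linear":[0,0,0],"angular":[0,0,-0.153]},{"jaw":0,"linear":[0,0,0],"angular":[0,0,-0.153]},{"jaw":0,"linear":[0,0,0],"angular":[0,0,-0.153]},{"jaw":0,"linear":[0,0,0],"angular":[0,0,0]}]'
```

```text
t: 2.88
tcp_pos: [0.5411, -0.1592, 0.2457]
tool_rot: [3.141, 0.001, 2.688]
ft_force: [0.7, 1.0, -0.1]
opening: 0.0002
gripper_force: 0.0
t: 3.5
tcp_pos: [0.5405, -0.1579, 0.2454]
tool_rot: [3.141, 0.0, -2.985]
ft_force: [-0.1, 0.5, -0.6]
opening: -0.0001
gripper_force: 0.0
```

```bash
python3 -m pendant '[{"jaw":0,"linear":[0,0,40],"angular":[0,0,0]},{"jaw":0,"linear":[0,0,40],"angular":[0,0,0]},{"jaw":0,"linear":[0,0,35],"angular":[0,0,0]},{"jaw":0,"linear":[0,0,0],"angular":[0,0,0]}]'
python3 - <<'E'
from h import *
import cv2
a=[eyes.grab_frame(c)['color'][:,:,::-1] for c in('top','scene')]
cv2.imwrite('pics/pre.png',np.hstack([cv2.resize(a[0][70:270,340:540],(400,400)),cv2.resize(a[1][280:480,150:350],(400,400))]))
E
```

```text
t: 4.0
tcp_pos: [0.5378, -0.157, 0.1275]
tool_rot: [3.14, -0.007, -2.985]
ft_force: [0.7, 0.3, -0.2]
opening: -0.0002
gripper_force: 0.0
```

View pics/pre.png

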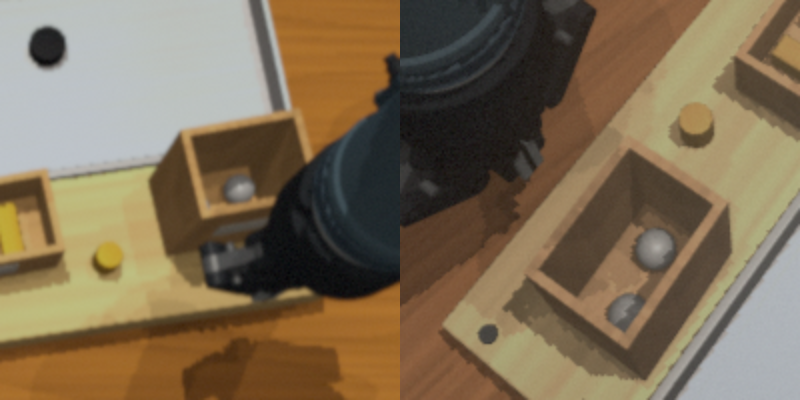

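The picture shows the closed fingertips behind the box's near face, at about top (452,202) / scene (215,357). I'll check how well they are centred on it.

```bash
python3 - <<'E'
from h import *
s=read_state();p=np.array(s['tcp_pos']);print(p,s['tool_rot'])
for c in('top','scene'):
    f=eyes.grab_frame(c)
    for dz in(-.014,.02,.05):
        q=f['view'][:3,:3]@(p+[0,0,dz])+f['view'][:3,3];print(c,dz,f['K'][0,2]+f['K'][0,0]*q[0]/-q[2],f['K'][1,2]+f['K'][1,1]*q[1]/q[2])
E
```

```text
[ 0.54107387 -0.15815773  0.1310624 ] [-3.14099452e+00  7.26194464e-04 -2.98461424e+00]
top -0.014 470.71239403832857 209.89921453161944
top 0.02 479.8026347648755 203.87331343374217
top 0.05 488.7363061940085 197.9512017876036
scene -0.014 209.3675729247034 360.7362487905618
scene 0.02 202.8641630896238 349.65290007292214
scene 0.05 196.48516705281463 338.78158189718056
```

```bash
python3 -m pendant '[{"jaw":0,"linear":[-13,0,0],"angular":[0,0,0]},{"jaw":0,"linear":[-13,0,0],"angular":[0,0,0]},{"jaw":0,"linear":[-6,0,0],"angular":[0,0,0]},{"jaw":0,"linear":[-6,0,0],"angular":[0,0,0]},{"jaw":0,"linear":[-6,0,0],"angular":[0,0,0]}]'
python3 -m pendant '[{"jaw":0,"linear":[-6,0,0],"angular":[0,0,0]},{"jaw":0,"linear":[-6,0,0],"angular":[0,0,0]},{"jaw":0,"linear":[-6,0,0],"angular":[0,0,0]},{"jaw":0,"linear":[-6,0,0],"angular":[0,0,0]}]'
python3 - <<'E'
from h import *
import cv2
a=[eyes.grab_frame(c)['color'][:,:,::-1] for c in('top','scene')]
cv2.imwrite('pics/mid.png',np.hstack([cv2.resize(a[0][70:270,340:540],(400,400)),cv2.resize(a[1][280:480,150:350],(400,400))]))
E
```

```text
t: 4.82
tcp_pos: [0.5835, -0.1512, 0.13]
tool_rot: [3.141, -0.002, -2.984]
ft_force: [-2.1, -0.2, 2.6]
opening: -0.0003
gripper_force: 1.4
t: 5.32
tcp_pos: [0.6086, -0.1469, 0.1305]
tool_rot: [-3.141, 0.001, -2.983]
ft_force: [-0.7, 0.2, 1.6]
opening: 0.0002
gripper_force: 0.7
```

View pics/mid.png

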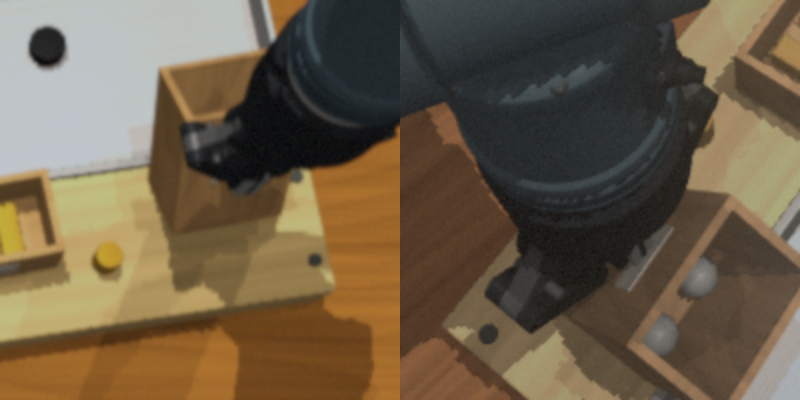

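The box is tipping squarely over the stop, with both balls still inside against the far wall. I'll keep pushing.

```bash
python3 -m pendant '[{"jaw":0,"linear":[-6,0,0],"angular":[0,0,0]},{"jaw":0,"linear":[-6,0,0],"angular":[0,0,0]},{"jaw":0,"linear":[-6,0,0],"angular":[0,0,0]},{"jaw":0,"linear":[-6,0,0],"angular":[0,0,0]},{"jaw":0,"linear":[-6,0,0],"angular":[0,0,0]}]'
python3 -m pendant '[{"jaw":0,"linear":[-6,0,0],"angular":[0,0,0]},{"jaw":0,"linear":[-6,0,0],"angular":[0,0,0]},{"jaw":0,"linear":[0,0,0],"angular":[0,0,0]},{"jaw":0,"linear":[0,0,0],"angular":[0,0,0]}]'
python3 - <<'E'
from h import *
import cv2
a=[eyes.grab_frame(c)['color'][:,:,::-1] for c in('top','scene')]
cv2.imwrite('pics/mid2.png',np.hstack([cv2.resize(a[0][30:270,300:540],(400,400)),cv2.resize(a[1][240:480,150:390],(400,400))]))
E
```

```text
t: 6.05
tcp_pos: [0.6377, -0.1423, 0.1301]
tool_rot: [-3.142, -0.0, -2.983]
ft_force: [-0.1, -0.3, 0.6]
opening: -0.0002
gripper_force: 0.0
t: 6.55
tcp_pos: [0.6489, -0.1407, 0.1302]
tool_rot: [3.142, -0.0, -2.983]
ft_force: [-0.3, 0.1, -0.6]
opening: 0.0002
gripper_force: 0.0
```

View pics/mid2.png

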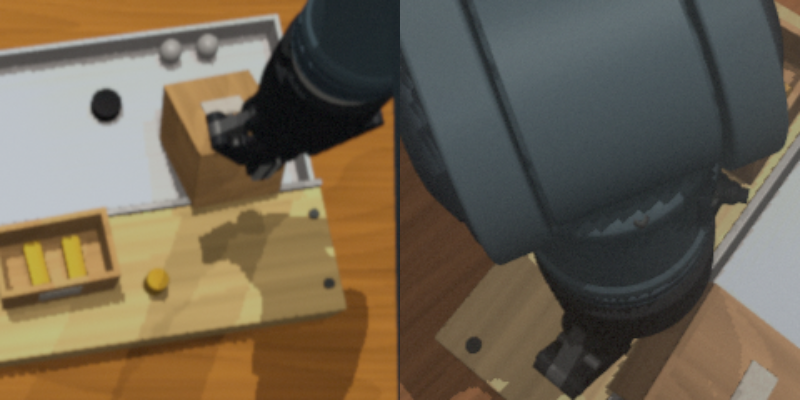

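The box is over on its side, and both balls are in the tray at its far rim, at about crop (170,50) and (207,45). I'll back the arm away upwards and check.

```bash
python3 -m pendant '[{"jaw":0,"linear":[15,0,-20],"angular":[0,0,0]},{"jaw":0,"linear":[30,0,-40],"angular":[0,0,0]},{"jaw":0,"linear":[40,0,-40],"angular":[0,0,0]},{"jaw":0,"linear":[40,0,-20],"angular":[0,0,0]},{"jaw":0,"linear":[40,0,0],"angular":[0,0,0]}]'
python3 -m pendant '[{"jaw":0,"linear":[0,0,0],"angular":[0,0,0]},{"jaw":0,"linear":[0,0,0],"angular":[0,0,0]},{"jaw":0,"linear":[0,0,0],"angular":[0,0,0]},{"jaw":0,"linear":[0,0,0],"angular":[0,0,0]},{"jaw":0,"linear":[0,0,0],"angular":[0,0,0]}]'
python3 - <<'E'
from h import *
import cv2
for i in range(2):
    f=eyes.grab_frame('top');a=f['color'][:,:,::-1]
    print([(d['centre'],d['score']) for d in eyes.place_of('top','ball1')],eyes.place_of('top','low_box')[:1])
b=eyes.grab_frame('scene')['color'][:,:,::-1]
cv2.imwrite('pics/end.png',np.hstack([cv2.resize(a[10:270,240:500],(400,400)),cv2.resize(b[180:480,250:550],(400,400))]))
E
```

```text
t: 7.28
tcp_pos: [0.4862, -0.1676, 0.2527]
tool_rot: [-3.14, 0.005, -2.984]
ft_force: [-0.5, 0.1, 0.3]
opening: 0.0004
gripper_force: 0.0
t: 7.9
tcp_pos: [0.4866, -0.1664, 0.2501]
tool_rot: [-3.141, -0.001, -2.983]
ft_force: [0.2, 0.0, -0.1]
opening: -0.0001
gripper_force: 0.0
[([59.2, 401.7], 0.66), ([56.6, 427.1], 0.54)] [{'centre': [193.3, 328.8], 'score': 0.61}]
[([58.3, 426.2], 0.72), ([59.5, 403.8], 0.42)] [{'centre': [192.4, 333.1], 'score': 0.71}]
```

View pics/end.png

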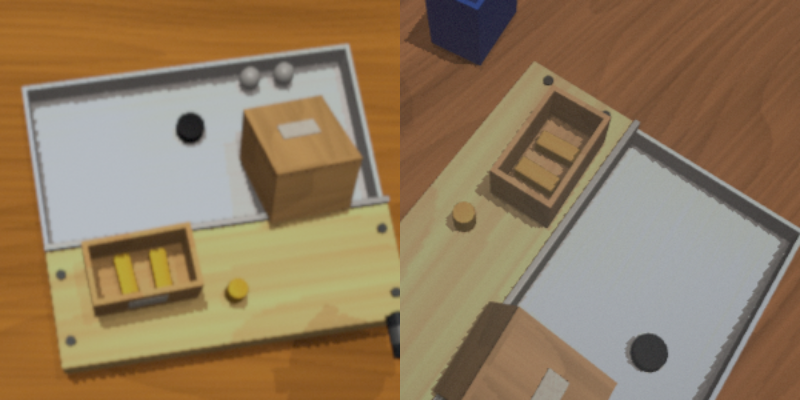

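The tall box lies on its side over the stop, and both balls rest in the tray at top (403,59) and (427,57). The low box is unmoved and the arm is clear.

```bash
python3 -c "
from rig import ticket
print(ticket.hand_in())"
```

```text
the job is handed in; nothing more can be done
None
```

The tall box is tipped onto its side over the stop, both balls are out and in the tray, the low box stands where it was, and the job was handed in at about 8 s.

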